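# Put the canisters back on the narrow ledge and clamp the end stop

## Task

Put every square lidded canister back on the narrow white ledge. First free the ledge's end stop (turn its bar knob anticlockwise) and slide it away from the ledge's upright end to make room; then stand all the canisters, the fallen ones too, upright in a row between the upright end and the stop, seated flat and square on the board between its two thin rails; finally slide the stop up to the last canister, so close that hardly a finger's breadth is left, and turn the knob fully clockwise to lock it. Leave the other things on the table where they are.

Things in the scene. Friction and masses are not known exactly. Their poses are not given: they have to be found in the camera images.
- ledge: White spice ledge fixed to the table: board 80 mm deep (x), 460 long (y), top face 120 mm above the table, on a closed plinth. Thin steel rails along its front and back edges, top 31 mm above the board, leave 68 mm clear between. At the left end (+y) a fixed upright end, 70 mm high, inner face at y = +214 mm; right end open. Origin: on the table below the board's middle; x away from the robot.
- stop (a joint): Aluminium end stop sliding along the board: clear length in m between the upright end's inner face and the stop's plate, 0 to 0.36; grows to -y of the ledge. Slides with about 2 N when the clamp is free, holds about 20 N when it is tight. Starts clamped at 0.045 to 0.095. It can be pushed, or drawn by its knob.
- stop_face (a point): Foot of the stop's upright plate, middle of the face towards the canisters (+y), level with the board's top; axes as the ledge's. Plate 64 mm wide (x), 85 tall, 5 thick, on the +y edge of a base that slides on the board between the rails, reaches 72 mm to -y and is 7 mm high. The knob's axis is 42 mm to -y of this face.
- clamp (a joint): Angle of the clamp knob on the stop, rad, 0 to 1.4, growing clockwise seen from above. 0: free, bar front to back (along the ledge's x). 1.4: fully tight, bar almost along the board. Starts tight (1.28 or more), bites from about 0.4; turning needs up to about 0.3 N m. It stays where it is left.
- clamp_grip (a point): Grip point of the black bar knob: on its axis, 62 mm above the board's top. The bar is 50 mm long (this point's x) and 14 thick (y), and reaches from 25 mm below this point, where a disc 44 mm across lies under it, to 11 mm above. Turns and slides with the knob.
- can_a: Square lidded canister, white ceramic with blue bands: body 54 x 54 mm, 74 tall, with a fixed round lid 44 mm across and 16 tall, 90 mm in all, about 0.3 kg. Origin: centre of its underside; z points to the lid, x and y are square to its sides. Starts upright on the table. May be absent.
- can_b: Square lidded canister, white ceramic with blue bands: body 54 x 54 mm, 74 tall, with a fixed round lid 44 mm across and 16 tall, 90 mm in all, about 0.3 kg. Origin: centre of its underside; z points to the lid, x and y are square to its sides. Starts upright on the table. May be absent.
- can_c: Square lidded canister, white ceramic with blue bands: body 54 x 54 mm, 74 tall, with a fixed round lid 44 mm across and 16 tall, 90 mm in all, about 0.3 kg. Origin: centre of its underside; z points to the lid, x and y are square to its sides. Starts upright on the table. May be absent.
- can_d: Square lidded canister, white ceramic with blue bands: body 54 x 54 mm, 74 tall, with a fixed round lid 44 mm across and 16 tall, 90 mm in all, about 0.3 kg. Origin: centre of its underside; z points to the lid, x and y are square to its sides. Starts on its side, lid roughly sideways, axis 27 mm above the table. May be absent.
- can_e: Square lidded canister, white ceramic with blue bands: body 54 x 54 mm, 74 tall, with a fixed round lid 44 mm across and 16 tall, 90 mm in all, about 0.3 kg. Origin: centre of its underside; z points to the lid, x and y are square to its sides. Starts on its side, lid roughly sideways, axis 27 mm above the table. May be absent.
- spoon: Bystander: wooden spoon, 200 mm long, lying beyond the ledge. Origin: centre of its underside.
- mug: Bystander: white mug with handle, 80 mm across, 90 mm tall. Origin: centre of its underside.
- bowl: Bystander: white bowl, 130 mm across, 60 mm tall. Origin: centre of its underside.
- cactus: Bystander: dark green ceramic cactus, 60 mm across, 105 mm tall. Origin: centre of its underside.
- round_cactus: Bystander: squat dark green ceramic cactus, 80 mm across, 70 mm tall. Origin: centre of its underside.
- urchin: Bystander: off-white urchin shell, 68 mm across, 50 mm tall. Origin: centre of its underside.
- glass_jar: Bystander: round glass storage jar with a cork-coloured lid, 90 mm across, 130 mm tall. Origin: centre of its underside.
There are look-alikes about, which are no part of the job. Leave any orange or yellow look-alike of the can_a alone. What is shaped like the can_b but red is not meant.

How it is judged:
By the outcome, as a careful person would: the job done as asked, in the order asked, and still so for the second after the job is handed in, with the robot touching nothing.
Of can_a, can_b, can_c only 2 to 3 are there at a start; the rules pass over those that are not, and their reading is None.
Of can_d, can_e only 1 to 2 are there at a start; the rules pass over those that are not, and their reading is None.
At some moment in a run one of can_a, can_b, can_c, can_d, can_e may be knocked a few centimetres aside while the robot is not near it.
Once in a run the grip may slacken for a moment while it holds something.
It also fails if it takes over 210 s, if anything falls off the work surface, if the arm or the gripper's body presses on something with over 40 N, if the wrist force passes 120 N, or if a joint passes its speed limit or range.

## Robot

A 7-joint arm with a two-finger parallel gripper is mounted at the origin on the work surface. World frame = base frame: x ahead of the robot, y to its left, z up, the work surface at z = 0. Lengths are in m, angles in rad, forces in N, time in s.
With the tool pointing down it reaches from about 0.4 to 0.85 m from the base axis. Payload 4.5 kg.
Tool frame: the origin (TCP) lies on the front face of the gripper's body, between the roots of the fingers; the fingertips stand 73 mm ahead of it and the grasp point (between the pads) lies 54 mm ahead of it (r.grip_depth is the z of the grasp point in the tool frame, in m); z points along the fingers, y is the line along which they close (so a half turn about z gives the same grasp; the last joint's range is limited). The gripper opens to 85 mm and grips with 20 to 120 N. Pads are 22 mm wide; open, the fingers measure 114 mm over their backs; the gripper's body (76 mm by 85 mm) begins 54 mm behind the grasp point. The pads swing forward as they close: fully open they stand 13 mm farther back than shut.
Start: joints at [1.28, 0.689, -0.195, 1.565, 0.157, 0.902, -0.215], TCP at [0.199, -0.592, 0.304] pointing down, gripper open.
Joint ranges: [-3.01, 3.01], [-0.46, 2.08], [-1.47, 1.51], [0.13, 2.56], [-1, 4.14], [0.04, 2.09], [-2.66, 2.66]. Speed limits (rad/s): [2.57, 2.57, 3.14, 3.14, 3.14, 3.14, 3.14].

## Interface

Orientations are given as a rotation vector (axis times angle).
In Python, from rig import r, vision, workorder gives the robot as it stands.
- The arm moves only by the tool move_arm, never from a script. Its argument "increments" is a list of rows, each a list of 4 numbers: the shift along the tool's x, y, z each as a share of 1 m, from -1 to 1, then the turn about the tool's z as a share of 360 degrees, from -1 to 1. In form: [[tx, ty, tz, yaw], ...]. A call has exactly 5 rows; each row is the pose to reach, as a shift and turn from the pose commanded when the call began, along the tool's axes at that moment, turning the shorter way round; what a row does not reach only later rows make up. A row lasts 1/8 s, in which the tool goes at most 62.5 mm and 10.7 degrees, less where a joint would pass 70% of its speed; a pose out of reach is approached as far as the arm can. A call with a number of a shift or a turn outside -1 to 1 is refused whole. A call with a gripper value outside its range is refused whole. "claw" is the finger opening in mm, from 0 to 85.4, set as the call begins (left out, the last holds). The fingers move at their own pace and stop on an object; the grip force is fixed at half the most. Time passes only in rows, so rows that repeat a pose let the fingers close, or fill a call up. It gives the time, the measured TCP pose, the force, the opening and the grip force at its end, in the units of the state.
- r.get_state(): the state, without advancing time (a new reading comes with each control period).
- vision.camera(name): name is "scene" or "side" or "wrist"; returns (picture, depth): 480x640x3 uint8, red, green, blue; 480x640 float32, m along the optical axis (not along the pixel's ray), 0 where there is no reading.
- vision.camera_model(name): a dict with "vfov" (degrees; the focal length in pixels is half the picture's height over the tangent of half this angle, whatever the lens; pixels are square), "cx", "cy" (the principal point, pixels), "rvec" (rotation vector, rad) and "tvec" (3), from world to camera coordinates, as OpenCV has them; the wrist camera has in their place "mount" (4x4, takes a point from camera to tool coordinates, whose origin is the TCP and whose axes are the flange's). Camera axes: x right, y down, z forward; pixel columns grow to the right and rows downward; lengths in m; the calibration is good to about 2 mm. The wrist camera is an equidistant fisheye: a pixel r from the principal point sees the ray r / f radians off the axis. A picture is of the moment at which its call begins: read the wrist's pose just before it. camera_model takes no time and is no camera call.
- workorder.finish_job(): hands the job in; it is judged then, once.
The state is a dict: "t": time; "q": joint angles; "qvel": joint speeds; "joint_torque": joint torques, N m; "tcp_pos": TCP position; "orientation": TCP orientation; "contact_force": force on the tool from outside, world axes, zero at the start; "torque": the same for the moment, N m; "width": finger opening in m; "grip_force": force on a finger pad.
Only numpy, scipy, OpenCV 4.12 (cv2) and the standard library are available. Lean on these libraries where they do the work, as an engineer would, in place of code of your own. Each camera call takes 0.05 s, during which the arm holds its last target. There are 200 camera calls.

## Working session

There is one attempt and no reset: what is moved stays moved. The work goes in short steps, Python scripts to look and compute and a tool call to move; the robot and the scene stay as the last step left them, time stands still between calls to the robot, and variables do not carry over. Pictures are saved under pics/ and viewed, at most 14 in all, crops included, and the job is handed in when it is done.

Besides the shell and the picture viewer there is one more tool, called after "Request:" as name(argument=value, ...) on one line, values as JSON. move_arm: Moves the arm, as the interface text tells. Its arguments: {"type":"object","properties":{"increments":{"type":"array","items":{"type":"array","items":{"type":"number"}}},"claw":{"type":"number"}},"required":["increments"]}

```bash
ls; mkdir -p pics; cat > h.py <<'E'
import numpy as np, cv2
from scipy.spatial.transform import Rotation as R
from rig import r, vision, workorder
def cam(n):
    p,d=vision.camera(n); return p,d
def cloud(n,d):
    m=vision.camera_model(n); f=240/np.tan(np.radians(m['vfov'])/2)
    v,u=np.mgrid[:480,:640]
    P=np.stack([(u-m['cx'])/f*d,(v-m['cy'])/f*d,d],-1)
    Rm=R.from_rotvec(np.ravel(m['rvec'])).as_matrix()
    return (P-np.ravel(m['tvec']))@Rm
def save(n,p): cv2.imwrite('pics/'+n+'.png',cv2.cvtColor(p,cv2.COLOR_RGB2BGR))
E
python3 - <<'E'
from h import *
for n in('scene','side'):
    p,d=cam(n); save(n+'0',p); np.savez(n+'0.npz',p=p,d=d)
    m=vision.camera_model(n);print(n,m)
print(vision.camera_model('wrist'))
s=r.get_state();print(s,r.grip_depth)
E
```

```text
pics
scene {'vfov': 48.528352362332136, 'cx': 317.9247347072116, 'cy': 243.18483556956843, 'rvec': array([ 2.27301431,  1.11750771, -0.40268523]), 'tvec': array([-0.38421791, -0.26249365,  1.69678566])}
side {'vfov': 47.11724473948921, 'cx': 313.75875197782415, 'cy': 233.42339069389072, 'rvec': array([ 0.57161018, -2.74084128,  1.07137024]), 'tvec': array([0.54528435, 0.21097082, 1.42183806])}
{'vfov': 65.70646984690485, 'cx': 323.5517920472563, 'cy': 236.59800287619234, 'mount': array([[ 1.23418705e-03, -9.54479302e-01, -2.98274602e-01,
         7.65246366e-02],
       [ 9.99999054e-01,  9.97061136e-04,  9.47152923e-04,
        -4.89487178e-04],
       [-6.06639848e-04, -2.98275489e-01,  9.54479630e-01,
        -7.03768507e-02],
       [ 0.00000000e+00,  0.00000000e+00,  0.00000000e+00,
         1.00000000e+00]])}
{'t': 0.1, 'q': array([ 1.27981998,  0.68990945, -0.19452518,  1.56624884,  0.15726888,
        0.90250043, -0.21513355]), 'qvel': array([-0.0012804 , -0.00225373, -0.00095884, -0.00235406,  0.00047172,
        0.00128841, -0.00026387]), 'joint_torque': array([-4.40186253e-03, -5.40609241e+01, -1.27131354e+00, -1.58987904e+01,
        9.48269415e-03,  4.39062685e-03, -1.83930234e-05]), 'tcp_pos': array([ 0.1992601 , -0.59189118,  0.30315609]), 'orientation': array([-3.09863771e+00, -5.07697535e-01,  5.72344751e-04]), 'contact_force': array([-0.18340203,  0.02901465, -0.265693  ]), 'torque': array([-0.00495985,  0.03088158, -0.00688982]), 'grip_force': 0.0, 'width': 0.08533936770985173} 0.0539
```

View pics/scene0.png

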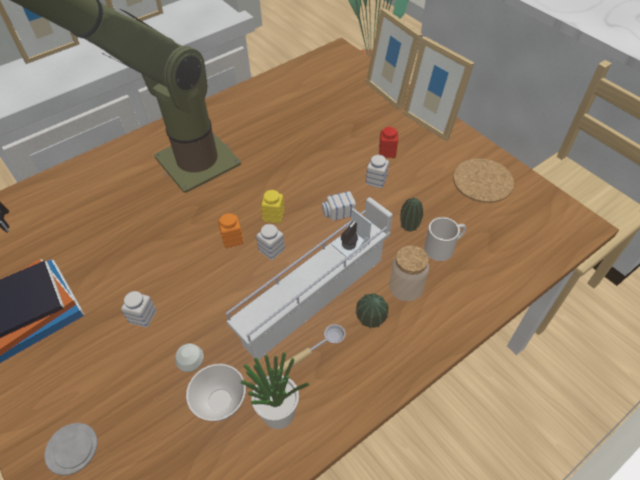

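View pics/side0.png

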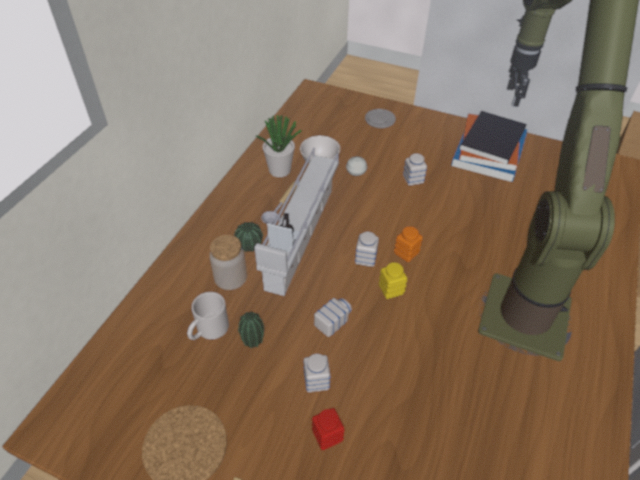

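The scene view shows upright canisters at px (377,171), (270,241) and (138,308), and a fallen one at (340,206). The ledge runs from (235,320) to (385,215), with the stop near its upright end at (350,235). The side view agrees. The red, yellow and orange ones are look-alikes.

```bash
python3 - <<'E'
from h import *
allp=[]
seeds={'scene':[(377,171),(270,241),(138,308),(340,206)],'side':[(317,372),(367,248),(415,170),(332,316)]}
C={}
for n in seeds:
    z=np.load(n+'0.npz'); X=cloud(n,z['d']); C[n]=(X,z['p'],z['d'])
    hsv=cv2.cvtColor(z['p'],cv2.COLOR_RGB2HSV)
    for (u,v) in seeds[n]:
        W=X[v-32:v+33,u-32:u+33].reshape(-1,3); 
        c0=X[v,u]; W=W[(W[:,2]>0.015)&(np.hypot(*(W[:,:2]-c0[:2]).T)<0.07)&(W[:,2]<.11)]
        top=W[W[:,2]>W[:,2].max()-0.012]
        rect=cv2.minAreaRect(W[W[:,2]>.0][:,:2].astype(np.float32))
        print(n,(u,v),'zmax',W[:,2].max().round(3),'top',top.mean(0).round(3),len(top),'rect',np.round(rect[0],3),np.round(rect[1],3),round(rect[2],1))
# ledge
for n in C:
    X,p,d=C[n]; ok=(d>0)
    m=ok&(abs(X[...,2]-.12)<.006)&(X[...,0]>.3)&(X[...,0]<.9)&(abs(X[...,1])<.5)
    P=X[m][:,:2].astype(np.float32)
    num,lab=cv2.connectedComponents(m.astype(np.uint8)); 
    b=1+np.argmax([ (lab==i).sum() for i in range(1,num)]); P=X[lab==b][:,:2].astype(np.float32)
    print(n,'board',cv2.minAreaRect(P),len(P),cv2.boxPoints(cv2.minAreaRect(P)).round(3).tolist())
    for lo,hi in((.145,.156),(.185,.197),(.175,.21)):
        m=ok&(X[...,2]>lo)&(X[...,2]<hi)&(X[...,0]>.3)&(X[...,0]<.9)&(abs(X[...,1])<.5)
        P=X[m]; 
        if len(P): print(lo,len(P),P.min(0).round(3),P.max(0).round(3))
print(np.linalg.norm(0))
E
```

```text
scene (377, 171) zmax 0.097 top [0.422 0.383 0.09 ] 137 rect [0.422 0.383] [0.055 0.061] 32.2
scene (270, 241) zmax 0.098 top [ 0.444 -0.017  0.091] 176 rect [ 0.443 -0.019] [0.059 0.054] 14.8
scene (138, 308) zmax 0.096 top [ 0.419 -0.393  0.09 ] 252 rect [ 0.417 -0.393] [0.057 0.058] 39.8
scene (340, 206) zmax 0.061 top [0.452 0.217 0.055] 376 rect [0.449 0.212] [0.09  0.062] 68.6
side (317, 372) zmax 0.096 top [0.421 0.388 0.088] 276 rect [0.421 0.387] [0.055 0.056] 31.3
side (367, 248) zmax 0.094 top [ 0.443 -0.011  0.088] 173 rect [ 0.443 -0.012] [0.056 0.057] 8.6
side (415, 170) zmax 0.095 top [ 0.416 -0.388  0.089] 111 rect [ 0.415 -0.386] [0.058 0.059] 34.8
side (332, 316) zmax 0.061 top [0.451 0.225 0.053] 479 rect [0.448 0.217] [0.094 0.056] 68.9
scene board ((0.6410245895385742, -0.01961599290370941), (0.0843135342001915, 0.4605313539505005), 5.324227333068848) 3964 [[0.578000009059906, 0.20600000023841858], [0.6200000047683716, -0.2529999911785126], [0.7039999961853027, -0.24500000476837158], [0.6620000004768372, 0.21400000154972076]]
0.145 1274 [ 0.582 -0.303  0.145] [0.868 0.21  0.156]
0.185 521 [ 0.583 -0.306  0.185] [0.869 0.21  0.197]
0.175 1038 [ 0.582 -0.316  0.175] [0.869 0.21  0.209]
side board ((0.6549756526947021, -0.07463237643241882), (0.06708593666553497, 0.34898895025253296), 5.566253662109375) 1527 [[0.6050000190734863, 0.09600000083446503], [0.6389999985694885, -0.25200000405311584], [0.7049999833106995, -0.24500000476837158], [0.6710000038146973, 0.10199999809265137]]
0.145 746 [ 0.58  -0.3    0.145] [0.871 0.215 0.156]
0.185 390 [ 0.582 -0.292  0.185] [0.868 0.216 0.197]
0.175 738 [ 0.581 -0.31   0.175] [0.871 0.216 0.209]
0.0
```

```bash
cat >> h.py <<'E'
G=0.0539
LO=np.array([0.642,-0.0185]); LY=np.radians(5.35)
def led(x,y):   # ledge->world xy
    c,s=np.cos(LY),np.sin(LY); return LO+np.array([c*x-s*y,s*x+c*y])
def toled(P):
    c,s=np.cos(LY),np.sin(LY); d=np.asarray(P)[...,:2]-LO; return np.stack([c*d[...,0]+s*d[...,1],-s*d[...,0]+c*d[...,1]],-1)
def pose():
    s=r.get_state(); M=R.from_rotvec(s['orientation']).as_matrix(); 
    return s['tcp_pos']+G*M[:,2], np.degrees(np.arctan2(M[1,0],M[0,0])), s
def chain(wps):
    g,y,s=pose(); print('now grasp',g.round(4),'yaw',round(y,1),'q',s['q'].round(2),'t',round(s['t'],1))
    for w in wps:
        t=np.array(w[:3]); yt=w[3]; a=np.radians(y); D=t-g
        ex=np.array([np.cos(a),np.sin(a),0]); ey=np.array([np.sin(a),-np.cos(a),0])
        dy=(yt-y+180)%360-180
        print([round(float(v),4) for v in (D@ex,D@ey,-D[2],-dy/360)],'rows',round(max(np.linalg.norm(D)/.0625,abs(dy)/10.7),1))
        g,y=t,yt
E
python3 - <<'E'
from h import *
for n in('scene','side'):
    z=np.load(n+'0.npz'); p=z['p'].astype(int); X=cloud(n,z['d'])
    L=toled(X); m=(z['d']>0)&(p.max(-1)<75)&(X[...,2]>.14)&(X[...,2]<.21)&(abs(L[...,0])<.06)&(abs(L[...,1])<.25)
    P=L[m]; Z=X[m][:,2]; print(n,m.sum(),'mean',P.mean(0).round(4),P.min(0).round(3),P.max(0).round(3),Z.min(),Z.max())
    t=P[Z>Z.max()-.025]; print('top',t.mean(0).round(4),cv2.minAreaRect(t.astype(np.float32)))
    m=(z['d']>0)&(p.min(-1)>90)&(X[...,2]>.16)&(X[...,2]<.215)&(abs(L[...,0])<.06)&(abs(L[...,1])<.26)
    P=L[m];Z=X[m][:,2]
    h,e=np.histogram(P[:,1],bins=np.arange(.05,.25,.005)); print([(round(float(a),3),int(b)) for a,b in zip(e,h) if b])
    # board extents refine
    b=(z['d']>0)&(abs(X[...,2]-.12)<.006)&(abs(L[...,0])<.05)&(abs(L[...,1])<.26); print(np.percentile(L[b],[0.5,50,99.5],axis=0).round(3).tolist())
g,y,s=pose()
kn=led(0,.1)
chain([(g[0],g[1],.28,y)])
E
```

```text
scene 245 mean [0.0072 0.1139] [-0.002  0.095] [0.023 0.141] 0.14080576369122033 0.1975776601345589
top [0.0044 0.1119] ((0.0038711170200258493, 0.1178743988275528), (0.012988802045583725, 0.04696018248796463), 2.119701623916626)
[(0.11, 1), (0.115, 1), (0.12, 5), (0.125, 6), (0.13, 4), (0.135, 8), (0.14, 4), (0.15, 6), (0.155, 248), (0.16, 12), (0.205, 1), (0.21, 177), (0.215, 98), (0.22, 61), (0.225, 29)]
[[-0.041, -0.23], [0.001, -0.064], [0.04, 0.215]]
side 39 mean [-0.0039  0.1163] [-0.012  0.104] [0.005 0.144] 0.15094543879523528 0.19442815635274835
top [-0.0028  0.1185] ((-0.003183460095897317, 0.12419994920492172), (0.007754039019346237, 0.042559411376714706), 20.23684310913086)
[(0.095, 1), (0.1, 5), (0.105, 3), (0.11, 1), (0.115, 1), (0.12, 3), (0.125, 4), (0.13, 9), (0.135, 3), (0.14, 11), (0.145, 1), (0.155, 32), (0.16, 253), (0.165, 26), (0.21, 2), (0.215, 41), (0.22, 55), (0.225, 150), (0.23, 128)]
[[-0.041, -0.226], [-0.003, -0.044], [0.039, 0.232]]
now grasp [ 0.1992 -0.5918  0.2493] yaw 18.6 q [ 1.28  0.69 -0.19  1.57  0.16  0.9  -0.22] t 0.1
[0.0, 0.0, -0.0307, -0.0] rows 0.5
```

```bash
python3 - <<'E'
from h import *
k=led(0,.118); print(k)
g,y,s=pose()
m=led(-.0,.118)
chain([(.35,-.36,.32,50),(.5,-.1,.32,90),(k[0],k[1],.32,108)])
E
```

```text
[0.63099774 0.09898596]
now grasp [ 0.1992 -0.5918  0.2493] yaw 18.6 q [ 1.28  0.69 -0.19  1.57  0.16  0.9  -0.22] t 0.1
[0.2169, -0.1716, -0.0707, -0.0872] rows 4.6
[0.2956, -0.0522, -0.0, -0.1111] rows 4.8
[0.199, 0.131, -0.0, -0.05] rows 3.8
```

Request:
move_arm(increments=[[0.217,-0.172,-0.071,-0.087],[0.217,-0.172,-0.071,-0.087],[0.217,-0.172,-0.071,-0.087],[0.217,-0.172,-0.071,-0.087],[0.217,-0.172,-0.071,-0.087]])

```text
t: 0.72
tcp_pos: [0.3521, -0.357, 0.3756]
orientation: [-2.845, -1.332, -0.002]
contact_force: [0.4, -0.0, 0.2]
width: 0.0855
grip_force: 0.0
```

Request:
move_arm(increments=[[0.296,-0.052,0,-0.111],[0.296,-0.052,0,-0.111],[0.296,-0.052,0,-0.111],[0.296,-0.052,0,-0.111],[0.296,-0.052,0,-0.111]])

```text
t: 1.35
tcp_pos: [0.5017, -0.0977, 0.3747]
orientation: [-2.22, -2.222, -0.001]
contact_force: [0.3, -1.1, 0.7]
width: 0.0857
grip_force: 0.0
```

Request:
move_arm(increments=[[0.199,0.131,0,-0.05],[0.199,0.131,0,-0.05],[0.199,0.131,0,-0.05],[0.199,0.131,0,-0.05],[0.199,0.131,0,-0.05]], claw=60)

```text
t: 1.98
tcp_pos: [0.6327, 0.1041, 0.374]
orientation: [-1.839, -2.544, -0.004]
contact_force: [-0.4, -0.2, -0.0]
width: 0.0601
grip_force: 0.0
```

```bash
cat >> h.py <<'E'
def wrist(name=None):
    """wrist picture, and world points from fisheye depth"""
    s=r.get_state(); p,d=cam('wrist'); m=vision.camera_model('wrist'); f=240/np.tan(np.radians(m['vfov'])/2)
    v,u=np.mgrid[:480,:640]; dx,dy=u-m['cx'],v-m['cy']; rr=np.hypot(dx,dy)+1e-9; th=rr/f
    P=np.stack([np.tan(th)*dx/rr*d,np.tan(th)*dy/rr*d,d,np.ones_like(d)],-1)@m['mount'].T
    X=P[...,:3]@R.from_rotvec(s['orientation']).as_matrix().T+s['tcp_pos']
    if name: save(name,p)
    return p,d,X
E
python3 - <<'E'
from h import *
chain([])
p,d,X=wrist('w1'); L=toled(X)
np.savez('w1.npz',p=p,d=d,X=X)
m=(d>0)&(p.max(-1)<75)&(X[...,2]>.16)&(X[...,2]<.21)&(abs(L[...,0])<.06)&(abs(L[...,1]-.118)<.05)
P=L[m]; Z=X[m][:,2]; t=P[Z>.183]
print(len(t),t.mean(0),cv2.minAreaRect(t.astype(np.float32)),np.percentile(Z,99))
E
```

```text
now grasp [0.6326 0.1043 0.3201] yaw 108.3 q [ 0.09  0.7  -0.63  1.41  0.42  1.17 -0.27] t 2.0
1034 [-0.00020482  0.12275313] ((-0.00026956864167004824, 0.12250477075576782), (0.013758702203631401, 0.048794399946928024), 13.107025146484375) 0.19482562632414022
```

View pics/w1.png

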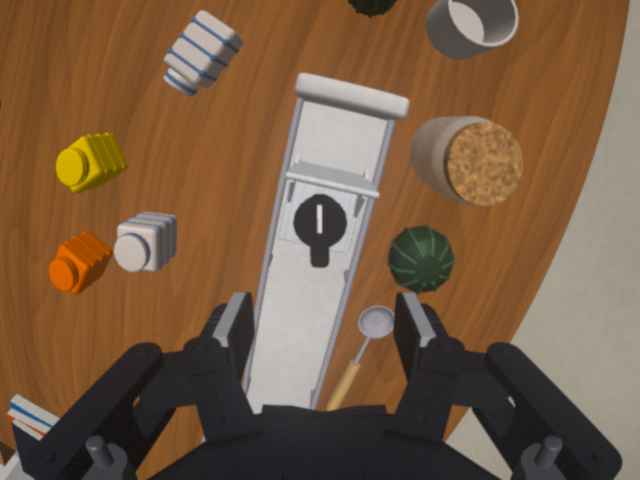

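The wrist view shows the knob at (320,225), its bar pointing almost along the board. The fallen can is at (203,52) with its lid towards lower left.

```bash
python3 - <<'E'
from h import *
k=led(-.0,.1222)
chain([(k[0],k[1],.25,108.4),(k[0],k[1],.182,108.4)])
E
```

```text
now grasp [0.6321 0.1008 0.3201] yaw 108.1 q [ 0.09  0.7  -0.63  1.41  0.42  1.17 -0.27] t 2.0
[0.0027, -0.0007, 0.0701, -0.0009] rows 1.1
[0.0, 0.0, 0.068, -0.0] rows 1.1
```

```bash
cat >> h.py <<'E'
def knob(yc):
    p,d,X=wrist(); L=toled(X)
    m=(d>0)&(p.max(-1)<75)&(X[...,2]>.183)&(X[...,2]<.2)&(abs(L[...,0])<.04)&(abs(L[...,1]-yc)<.04)
    return m.sum(),L[m].mean(0),cv2.minAreaRect(L[m].astype(np.float32))
E
python3 - <<'E'
from h import *
chain([])
a=knob(.12);print(a)
k=led(0,a[2][0][1])
chain([(k[0],k[1],.25,108.4),(k[0],k[1],.182,108.4)])
E
```

```text
now grasp [0.6321 0.1008 0.3201] yaw 108.1 q [ 0.09  0.7  -0.63  1.41  0.42  1.17 -0.27] t 2.0
(np.int64(1000), array([-0.00023535,  0.12213772]), ((-0.0005393512547016144, 0.12246549129486084), (0.013514729216694832, 0.04766857996582985), 12.939972877502441))
now grasp [0.632  0.0985 0.3202] yaw 107.9 q [ 0.09  0.69 -0.63  1.41  0.42  1.17 -0.27] t 2.1
[0.0051, 0.0002, 0.0702, -0.0013] rows 1.1
[0.0, 0.0, 0.068, -0.0] rows 1.1
```

Request:
move_arm(increments=[[0.005,0,0.06,-0.001],[0.005,0,0.1,-0.001],[0.005,0,0.138,-0.001],[0.005,0,0.138,-0.001],[0.005,0,0.138,-0.001]])

```text
t: 2.7
tcp_pos: [0.6315, 0.1026, 0.2385]
orientation: [1.842, 2.543, 0.002]
contact_force: [0.5, 0.1, 0.7]
width: 0.06
grip_force: 0.0
```

Request:
move_arm(increments=[[0,0,0,0],[0,0,0,0],[0,0,0,0],[0,0,0,0],[0,0,0,0]], claw=5)

```text
t: 3.32
tcp_pos: [0.6302, 0.1032, 0.2381]
orientation: [1.841, 2.545, -0.002]
contact_force: [-3.6, -1.0, 6.5]
width: 0.0126
grip_force: 59.1
```

```bash
python3 - <<'E'
from h import *
chain([]);print(toled(pose()[0]),r.get_state()['contact_force'],r.get_state()['width'])
E
```

```text
now grasp [0.6302 0.1031 0.1842] yaw 108.2 q [ 0.06  0.83 -0.56  1.57  0.53  0.89 -0.37] t 3.3
[-0.00045836  0.12218331] [-3.62416584 -0.98670146  6.48722109] 0.012579729811765774
```

Gripped. Now turn anticlockwise 77°.

Request:
move_arm(increments=[[0,0,0,-0.025],[0,0,0,-0.05],[0,0,0,-0.075],[0,0,0,-0.1],[0,0,0,-0.12]])

```text
t: 3.95
tcp_pos: [0.6296, 0.1027, 0.238]
orientation: [-0.769, -3.044, 0.004]
contact_force: [-6.5, -1.4, 7.8]
width: 0.0128
grip_force: 59.3
```

Request:
move_arm(increments=[[0,0,0,-0.025],[0,0,0,-0.05],[0,0,0,-0.075],[0,0,0,-0.094],[0,0,0,-0.094]])

```text
t: 4.58
tcp_pos: [0.6293, 0.1033, 0.238]
orientation: [0.147, -3.135, 0.002]
contact_force: [-5.9, -2.3, 8.9]
width: 0.0127
grip_force: 59.4
```

```bash
python3 - <<'E'
from h import *
print(toled(pose()[0]),r.get_state()['contact_force'],r.get_state()['torque'],r.get_state()['width'])
k=led(0,-.14); g=pose()[0]
chain([(k[0],k[1],g[2],185.35)])
E
```

```text
[-0.00143894  0.12236483] [-5.86947587 -2.25600337  8.94869993] [-0.27051575  1.30837015  0.05752263] 0.012688117380923188
now grasp [0.6292 0.1032 0.1841] yaw -174.6 q [ 0.21  0.93 -0.9   1.56  0.8   1.06  0.76] t 4.6
[-0.0014, -0.2624, -0.0, 0.0] rows 4.2
```

Request:
move_arm(increments=[[0,-0.025,0,0],[0,-0.05,0,0],[0,-0.08,0,0],[0,-0.11,0,0],[0,-0.14,0,0]])

```text
t: 5.2
tcp_pos: [0.6422, -0.0352, 0.238]
orientation: [0.148, -3.135, -0.002]
contact_force: [-5.4, 2.2, 5.9]
width: 0.0131
grip_force: 61.3
```

Request:
move_arm(increments=[[0,-0.03,0,0],[0,-0.06,0,0],[0,-0.09,0,0],[0,-0.122,0,0],[0,-0.122,0,0]])

```text
t: 5.82
tcp_pos: [0.654, -0.1622, 0.238]
orientation: [0.136, -3.136, 0.007]
contact_force: [-6.1, -1.6, 8.4]
width: 0.013
grip_force: 61.5
```

Request:
move_arm(increments=[[0,0,0,0],[0,0,0,0],[0,0,-0.03,0],[0,0,-0.08,0],[0,0,-0.13,0]], claw=32)

```text
t: 6.45
tcp_pos: [0.655, -0.1566, 0.368]
orientation: [0.147, -3.138, -0.001]
contact_force: [1.2, -1.7, -0.3]
width: 0.0317
grip_force: 0.0
```

```bash
python3 - <<'E'
from h import *
print(toled(pose()[0]))
a=knob(-.14);print(a)
chain([])
E
```

```text
[ 8.91699313e-05 -1.38680594e-01]
(np.int64(1114), array([-0.00144574, -0.14194272]), ((-0.0016967561095952988, -0.14196757972240448), (0.048364683985710144, 0.014056582935154438), 0.21371719241142273))
now grasp [ 0.6581 -0.1553  0.3222] yaw -174.7 q [ 0.6   0.84 -0.99  1.29  0.69  1.35  1.31] t 6.5
```

```bash
cat >> h.py <<'E'
def can(c,name=None,zlo=.055,zhi=.085):
    """square top of an upright can near c: centre, yaw candidates nearest 95"""
    p,d,X=wrist(name); 
    m=(d>0)&(X[...,2]>zlo)&(X[...,2]<zhi)&(np.hypot(X[...,0]-c[0],X[...,1]-c[1])<.05)
    n=0
    P=X[m][:,:2]; hull=cv2.minAreaRect(P.astype(np.float32))
    lid=X[(d>0)&(X[...,2]>zhi)&(X[...,2]<zhi+.02)&(np.hypot(X[...,0]-c[0],X[...,1]-c[1])<.05)]
    a=hull[2]%90; print('can',np.round(hull[0],4),np.round(hull[1],4),'yaw',round(a,1),'lid',(lid[:,:2].min(0)+lid[:,:2].max(0))/2,len(P))
    return hull[0],a
E
python3 - <<'E'
from h import *
chain([(.55,-.08,.30,140),(.443,-.015,.25,95)])
E
```

```text
now grasp [ 0.6581 -0.1553  0.3222] yaw -174.7 q [ 0.6   0.84 -0.99  1.29  0.69  1.35  1.31] t 6.5
[0.1007, 0.085, 0.0222, 0.1259] rows 4.2
[0.1237, -0.019, 0.05, 0.125] rows 4.2
```

Request:
move_arm(increments=[[0.1,0.085,0.022,0.126],[0.1,0.085,0.022,0.126],[0.1,0.085,0.022,0.126],[0.1,0.085,0.022,0.126],[0.1,0.085,0.022,0.126]], claw=85)

```text
t: 7.12
tcp_pos: [0.5476, -0.0813, 0.345]
orientation: [1.075, 2.951, -0.0]
contact_force: [0.1, 0.1, -0.0]
width: 0.0849
grip_force: 0.0
```

Request:
move_arm(increments=[[0.124,-0.019,0.05,0.125],[0.124,-0.019,0.05,0.125],[0.124,-0.019,0.05,0.125],[0.124,-0.019,0.05,0.125],[0.124,-0.019,0.05,0.125]])

```text
t: 7.75
tcp_pos: [0.4408, -0.0162, 0.2949]
orientation: [2.121, 2.317, 0.001]
contact_force: [0.6, -0.4, 1.4]
width: 0.0849
grip_force: 0.0
```

```bash
python3 - <<'E'
from h import *
can((.443,-.015)); c,a=can((.443,-.015),'w2')
y=a+90 if abs(a+90-95)<=45 else a
chain([(c[0],c[1],.15,y),(c[0],c[1],.057,y)])
E
```

```text
can [ 0.4429 -0.0146] [0.0544 0.0544] yaw 10.6 lid [ 0.44259274 -0.0139298 ] 1781
can [ 0.443  -0.0144] [0.0544 0.0541] yaw 10.7 lid [ 0.44255531 -0.01426745] 1788
now grasp [ 0.4409 -0.0165  0.241 ] yaw 95.1 q [ 0.31  0.52 -0.57  2.09  0.46  0.65 -0.48] t 7.8
[0.0019, 0.0023, 0.091, -0.0155] rows 1.5
[0.0, 0.0, 0.093, -0.0] rows 1.5
```

View pics/w2.png

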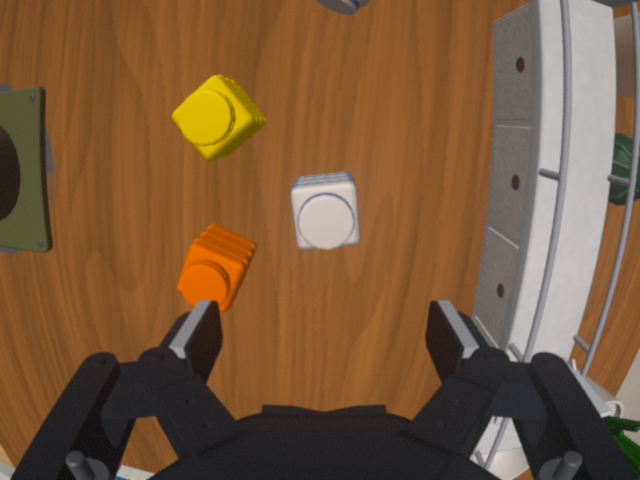

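The wrist view shows the target canister at (325,210) and the yellow and orange look-alikes to its left. The closest point of the orange one is about (257,243), so I'll use a reduced opening.

Request:
move_arm(increments=[[0.002,0.002,0.05,-0.015],[0.002,0.002,0.1,-0.015],[0.002,0.002,0.15,-0.015],[0.002,0.002,0.184,-0.015],[0.002,0.002,0.184,-0.015]], claw=67)

```text
t: 8.48
tcp_pos: [0.4416, -0.0143, 0.1089]
orientation: [-2.006, -2.415, 0.006]
contact_force: [-0.2, -1.3, 0.1]
width: 0.0666
grip_force: 0.0
```

Request:
move_arm(increments=[[0,0,0,0],[0,0,0,0],[0,0,0,0],[0,0,0,0],[0,0,0,0]], claw=45)

```text
t: 9.1
tcp_pos: [0.4427, -0.0147, 0.1115]
orientation: [2.012, 2.411, 0.001]
contact_force: [-0.2, -0.1, 6.1]
width: 0.0531
grip_force: 65.0
```

```bash
python3 - <<'E'
from h import *
k=led(-.001,.184); g=pose()[0]
chain([(g[0],g[1],.27,95.35),(k[0],k[1],.275,95.35),(k[0],k[1],.20,95.35),(k[0],k[1],g[2]+.1205,95.35)])
E
```

```text
now grasp [ 0.4427 -0.0147  0.0576] yaw 100.3 q [-0.02  0.85 -0.08  2.24  0.91  0.08 -0.8 ] t 9.1
[0.0, 0.0, -0.2124, 0.0138] rows 3.4
[0.1617, 0.197, -0.005, -0.0] rows 4.1
[0.0, 0.0, 0.075, -0.0] rows 1.2
[0.0, 0.0, 0.0219, -0.0] rows 0.4
```

Request:
move_arm(increments=[[0,0,-0.03,0],[0,0,-0.08,0.004],[0,0,-0.13,0.008],[0,0,-0.18,0.014],[0,0,-0.212,0.014]])

```text
t: 9.72
tcp_pos: [0.4419, -0.0148, 0.3248]
orientation: [2.117, 2.32, 0.001]
contact_force: [0.1, 0.1, -3.1]
width: 0.0536
grip_force: 65.1
```

Request:
move_arm(increments=[[0.03,0.036,-0.005,0],[0.065,0.079,-0.005,0],[0.1,0.122,-0.005,0],[0.135,0.165,-0.005,0],[0.162,0.197,-0.005,0]])

```text
t: 10.35
tcp_pos: [0.624, 0.1664, 0.3268]
orientation: [-2.115, -2.322, 0.002]
contact_force: [-0.2, -0.2, -4.0]
width: 0.0536
grip_force: 65.0
```

Request:
move_arm(increments=[[0,0,0,0],[0,0,0.02,0],[0,0,0.05,0],[0,0,0.065,0],[0,0,0.065,0]])

```text
t: 10.98
tcp_pos: [0.6226, 0.1638, 0.2616]
orientation: [-2.116, -2.321, 0.006]
contact_force: [-0.0, -0.1, -3.0]
width: 0.0531
grip_force: 65.2
```

```bash
python3 - <<'E'
from h import *
k=led(-.001,.184); g,y,s=pose(); print(toled(g),s['width'],s['grip_force'],s['contact_force'])
chain([(k[0],k[1],.178,95.35)])
E
```

```text
[-0.00254212  0.18324274] 0.05309968262389921 65.17679572105408 [-0.03073629 -0.09854787 -3.04551591]
now grasp [0.6224 0.1637 0.2077] yaw 95.3 q [-0.02  0.82 -0.59  1.53  0.52  0.96 -0.68] t 11.0
[0.0008, 0.0015, 0.0297, -0.0002] rows 0.5
```

Request:
move_arm(increments=[[0.001,0.001,0.015,0],[0.001,0.001,0.025,0],[0.001,0.001,0.03,0],[0.001,0.001,0.031,0],[0.001,0.001,0.031,0]])

```text
t: 11.6
tcp_pos: [0.6245, 0.1661, 0.2321]
orientation: [2.116, 2.321, 0.001]
contact_force: [-0.5, 0.1, -3.0]
width: 0.0534
grip_force: 43.8
```

Request:
move_arm(increments=[[0,0,0,0],[0,0,0,0],[0,0,0,0],[0,0,-0.03,0],[0,0,-0.08,0]], claw=68)

```text
t: 12.22
tcp_pos: [0.6236, 0.1654, 0.3112]
orientation: [-2.115, -2.321, 0.006]
contact_force: [0.8, 0.4, -0.5]
width: 0.0678
grip_force: 0.0
```

```bash
python3 - <<'E'
from h import *
g=pose()[0]
chain([(.42,.385,.26,95)])
c,a=can(led(0,.184),'w3',.18,.2); print(toled(c),a)
E
```

```text
now grasp [0.6234 0.1653 0.2573] yaw 95.3 q [-0.01  0.77 -0.62  1.47  0.48  1.06 -0.64] t 12.2
[0.2376, -0.1823, -0.0027, 0.0008] rows 4.8
can [0.6241 0.176 ] [0.0754 0.0714] yaw 5.6 lid [0.6246674 0.166432 ] 6917
[0.00028078 0.19530912] 5.6437530517578125
```

View pics/w3.png

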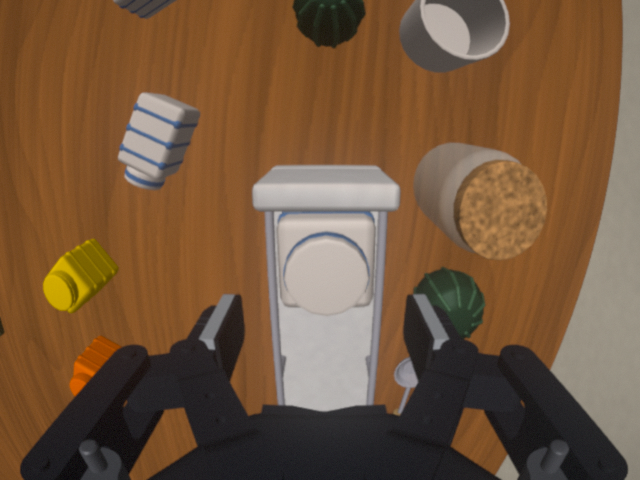

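The first canister stands at (327,265), square between the rails and against the upright end. On to the left one.

Request:
move_arm(increments=[[0.238,-0.182,-0.003,0],[0.238,-0.182,-0.003,0],[0.238,-0.182,-0.003,0],[0.238,-0.182,-0.003,0],[0.238,-0.182,-0.003,0]], claw=72)

```text
t: 12.9
tcp_pos: [0.419, 0.3884, 0.3154]
orientation: [-2.113, -2.323, -0.002]
contact_force: [0.7, -0.6, -0.1]
width: 0.0721
grip_force: 0.0
```

```bash
python3 - <<'E'
from h import *
can((.421,.386)); c,a=can((.421,.386))
y=a+90 if abs(a+90-95)<=45 else a
chain([(c[0],c[1],.057,y)])
E
```

```text
can [0.4207 0.3865] [0.0548 0.055 ] yaw 31.4 lid [0.42043808 0.3863789 ] 1618
can [0.4206 0.3866] [0.0553 0.0551] yaw 31.2 lid [0.42067688 0.38687637] 1601
now grasp [0.4151 0.3927 0.2622] yaw 96.0 q [-0.48  0.66 -0.62  1.71  0.45  0.92 -1.17] t 13.0
[-0.0065, 0.0048, 0.2052, -0.0701] rows 3.3
```

Request:
move_arm(increments=[[0,0,0.03,-0.028],[0,0,0.06,-0.056],[0,0,0.09,-0.07],[0,0,0.09,-0.07],[0,0,0.09,-0.07]])

```text
t: 13.62
tcp_pos: [0.4217, 0.3867, 0.2259]
orientation: [1.561, 2.726, 0.003]
contact_force: [-0.5, 0.3, 0.5]
width: 0.0718
grip_force: 0.0
```

```bash
python3 - <<'E'
from h import *
chain([(.4206,.3866,.057,121.3)])
E
```

```text
now grasp [0.4218 0.3868 0.172 ] yaw 120.4 q [-0.45  0.79 -0.65  1.79  0.66  0.78 -0.91] t 13.6
[0.0004, -0.0011, 0.115, -0.0025] rows 1.8
```

Request:
move_arm(increments=[[0,-0.001,0.04,-0.002],[0,-0.001,0.08,-0.002],[0,-0.001,0.115,-0.002],[0,-0.001,0.115,-0.002],[0,-0.001,0.115,-0.002]])

```text
t: 14.25
tcp_pos: [0.4211, 0.3869, 0.1118]
orientation: [1.542, 2.736, 0.005]
contact_force: [0.1, -0.1, 0.7]
width: 0.072
grip_force: 0.0
```

Request:
move_arm(increments=[[0,0,0,0],[0,0,0,0],[0,0,0,0],[0,0,0,0],[0,0,0,0]], claw=45)

```text
t: 14.88
tcp_pos: [0.4211, 0.3866, 0.112]
orientation: [1.542, 2.736, 0.005]
contact_force: [-0.5, -0.1, 6.1]
width: 0.0535
grip_force: 64.1
```

```bash
python3 - <<'E'
from h import *
k=led(-.001,.127); g,y,s=pose();print(s['width'],s['grip_force'])
m=(np.array([g[0],g[1]])+k)/2
chain([(g[0],g[1],.27,110),(m[0],m[1],.275,95.35),(k[0],k[1],.275,95.35),(k[0],k[1],.20,95.35)])
E
```

```text
0.053465835113537696 64.1135573387146
now grasp [0.4212 0.3868 0.0581] yaw 121.2 q [-0.53  0.95 -0.51  1.85  0.83  0.57 -1.05] t 14.9
[0.0, 0.0, -0.2119, 0.0311] rows 3.4
[-0.1666, 0.05, -0.005, 0.0407] rows 2.8
[-0.1485, 0.0905, -0.0, -0.0] rows 2.8
[0.0, 0.0, 0.075, -0.0] rows 1.2
```

Request:
move_arm(increments=[[0,0,-0.03,0],[0,0,-0.08,0.01],[0,0,-0.13,0.02],[0,0,-0.18,0.031],[0,0,-0.212,0.031]])

```text
t: 15.5
tcp_pos: [0.4203, 0.386, 0.3254]
orientation: [1.801, 2.573, 0.006]
contact_force: [0.8, 1.2, -2.5]
width: 0.0531
grip_force: 63.9
```

Request:
move_arm(increments=[[-0.03,0.01,-0.005,0.008],[-0.07,0.021,-0.005,0.017],[-0.11,0.033,-0.005,0.03],[-0.145,0.043,-0.005,0.041],[-0.167,0.05,-0.005,0.041]])

```text
t: 16.12
tcp_pos: [0.5255, 0.2434, 0.3275]
orientation: [2.119, 2.317, -0.001]
contact_force: [-0.2, 0.3, -3.0]
width: 0.0534
grip_force: 64.0
```

Request:
move_arm(increments=[[-0.03,0.018,0,0],[-0.07,0.043,0,0],[-0.11,0.067,0,0],[-0.14,0.085,0,0],[-0.149,0.09,0,0]])

```text
t: 16.75
tcp_pos: [0.629, 0.1024, 0.3271]
orientation: [2.121, 2.315, -0.001]
contact_force: [-0.5, 1.2, -1.9]
width: 0.0532
grip_force: 64.0
```

Request:
move_arm(increments=[[0,0,0,0],[0,0,0.02,0],[0,0,0.05,0],[0,0,0.065,0],[0,0,0.065,0]])

```text
t: 17.38
tcp_pos: [0.6269, 0.1068, 0.2613]
orientation: [-2.113, -2.322, 0.002]
contact_force: [-0.5, -0.2, -2.9]
width: 0.0529
grip_force: 63.9
```

```bash
python3 - <<'E'
from h import *
k=led(-.001,.127); g,y,s=pose();print(toled(g),s['width'],s['grip_force'])
chain([(k[0],k[1],.1783,95.35)])
E
```

```text
[-0.00342018  0.12621195] 0.052933730564977945 63.93898844718933
now grasp [0.6268 0.1068 0.2074] yaw 95.4 q [ 0.07  0.81 -0.6   1.56  0.53  0.94 -0.6 ] t 17.4
[0.0008, 0.0024, 0.0291, 0.0001] rows 0.5
```

Request:
move_arm(increments=[[0.001,0.002,0.015,0],[0.001,0.002,0.025,0],[0.001,0.002,0.03,0],[0.001,0.002,0.0305,0],[0.001,0.002,0.0305,0]])

```text
t: 18.0
tcp_pos: [0.6296, 0.107, 0.2321]
orientation: [2.117, 2.321, -0.001]
contact_force: [-2.3, -2.7, 4.6]
width: 0.0535
grip_force: 64.5
```

Request:
move_arm(increments=[[0,0,0,0],[0,0,0,0],[0,0,0,0],[0,0,-0.03,0],[0,0,-0.08,0]], claw=68)

```text
t: 18.62
tcp_pos: [0.6291, 0.1065, 0.3104]
orientation: [-2.115, -2.32, 0.006]
contact_force: [0.8, 0.2, -0.7]
width: 0.0682
grip_force: 0.0
```

```bash
python3 - <<'E'
from h import *
p,d,X=wrist(); L=toled(X)
for z0 in(.2,):
    m=(d>0)&(X[...,2]>.201)&(X[...,2]<.22)&(abs(L[...,0])<.03)&(L[...,1]>.05)&(L[...,1]<.16); print((L[m].min(0)+L[m].max(0))/2,L[m].mean(0),X[m][:,2].mean())
chain([(.52,-.14,.27,80),(.417,-.389,.26,60)])
E
```

```text
[-0.00055329  0.12685   ] [-0.00050605  0.12899311] 0.20981368899262884
now grasp [0.6327 0.1087 0.2651] yaw 95.3 q [ 0.09  0.75 -0.63  1.49  0.48  1.05 -0.56] t 18.7
[-0.2373, -0.1351, -0.0049, 0.0424] rows 4.4
[-0.2631, -0.0582, 0.01, 0.0556] rows 4.3
```

Request:
move_arm(increments=[[-0.237,-0.135,-0.01,0.042],[-0.237,-0.135,-0.01,0.042],[-0.237,-0.135,-0.01,0.042],[-0.237,-0.135,-0.01,0.042],[-0.237,-0.135,-0.01,0.042]], claw=72)

```text
t: 19.3
tcp_pos: [0.5153, -0.1461, 0.3211]
orientation: [2.409, 2.015, -0.005]
contact_force: [-0.2, 1.4, 0.1]
width: 0.0724
grip_force: 0.0
```

Request:
move_arm(increments=[[-0.263,-0.058,0.01,0.056],[-0.263,-0.058,0.01,0.056],[-0.263,-0.058,0.01,0.056],[-0.263,-0.058,0.01,0.056],[-0.263,-0.058,0.01,0.056]])

```text
t: 19.92
tcp_pos: [0.4122, -0.3954, 0.3108]
orientation: [2.726, 1.56, -0.004]
contact_force: [0.3, 0.4, 0.1]
width: 0.0723
grip_force: 0.0
```

```bash
python3 - <<'E'
from h import *
for i in range(3): cam('wrist')
can((.416,-.39)); c,a=can((.416,-.39))
chain([(c[0],c[1],.15,a),(c[0],c[1],.057,a)])
E
```

```text
can [ 0.4167 -0.3912] [0.0551 0.0555] yaw 37.6 lid [ 0.41671067 -0.39103905] 1647
can [ 0.4166 -0.391 ] [0.0549 0.0552] yaw 37.0 lid [ 0.41686598 -0.39151968] 1655
now grasp [ 0.4168 -0.3882  0.2578] yaw 60.2 q [ 0.98  0.64 -0.52  1.72  0.39  0.89 -0.23] t 20.2
[-0.0026, 0.0012, 0.1078, 0.0644] rows 2.2
[0.0, 0.0, 0.093, -0.0] rows 1.5
```

Request:
move_arm(increments=[[-0.003,0.001,0.04,0.025],[-0.003,0.001,0.08,0.05],[-0.003,0.001,0.108,0.064],[-0.003,0.001,0.108,0.064],[-0.003,0.001,0.108,0.064]])

```text
t: 20.8
tcp_pos: [0.4162, -0.3928, 0.2046]
orientation: [2.977, 1.001, 0.003]
contact_force: [0.2, -1.2, -0.0]
width: 0.0717
grip_force: 0.0
```

Request:
move_arm(increments=[[0,0,0.03,0],[0,0,0.06,0],[0,0,0.093,0],[0,0,0.093,0],[0,0,0.093,0]])

```text
t: 21.42
tcp_pos: [0.4157, -0.3942, 0.1122]
orientation: [2.977, 0.996, 0.003]
contact_force: [0.3, -0.8, 1.2]
width: 0.0717
grip_force: 0.0
```

Request:
move_arm(increments=[[0,0,0,0],[0,0,0,0],[0,0,0,0],[0,0,0,0],[0,0,0,0]], claw=45)

```text
t: 22.05
tcp_pos: [0.4154, -0.3942, 0.1124]
orientation: [2.977, 0.995, 0.002]
contact_force: [-1.3, 0.2, 5.9]
width: 0.0532
grip_force: 64.9
```

```bash
python3 - <<'E'
from h import *
k=led(-.001,.070); g,y,s=pose();print(s['width'],s['grip_force'])
chain([(g[0],g[1],.275,50),(.48,-.16,.275,80),(k[0],k[1],.275,95.35),(k[0],k[1],.21,95.35)])
E
```

```text
0.0531982028469844 64.8652195930481
now grasp [ 0.4155 -0.3943  0.0585] yaw 37.0 q [ 0.82  0.91 -0.24  1.85  0.47  0.43 -0.69] t 22.1
[0.0, 0.0, -0.2165, -0.0362] rows 3.5
[0.221, -0.1012, -0.0, -0.0833] rows 3.9
[0.2347, 0.1155, -0.0, -0.0426] rows 4.2
[0.0, 0.0, 0.065, -0.0] rows 1.0
```

Request:
move_arm(increments=[[0,0,-0.03,0],[0,0,-0.08,-0.01],[0,0,-0.13,-0.02],[0,0,-0.18,-0.036],[0,0,-0.216,-0.036]])

```text
t: 22.68
tcp_pos: [0.4144, -0.3938, 0.3293]
orientation: [2.845, 1.326, 0.001]
contact_force: [-0.1, -0.2, -4.3]
width: 0.0532
grip_force: 64.7
```

Request:
move_arm(increments=[[0.04,-0.018,0,-0.016],[0.09,-0.041,0,-0.035],[0.14,-0.064,0,-0.055],[0.19,-0.087,0,-0.075],[0.221,-0.101,0,-0.083]])

```text
t: 23.3
tcp_pos: [0.4796, -0.1564, 0.3272]
orientation: [2.404, 2.022, 0.001]
contact_force: [0.8, -0.4, -3.3]
width: 0.0532
grip_force: 64.7
```

Request:
move_arm(increments=[[0.05,0.025,0,-0.01],[0.1,0.049,0,-0.02],[0.15,0.074,0,-0.03],[0.2,0.098,0,-0.042],[0.235,0.115,0,-0.042]])

```text
t: 23.92
tcp_pos: [0.6348, 0.0539, 0.3268]
orientation: [-2.12, -2.318, -0.001]
contact_force: [0.0, -0.1, -3.7]
width: 0.0533
grip_force: 64.7
```

Request:
move_arm(increments=[[0,0,0,0],[0,0,0.02,0],[0,0,0.05,0],[0,0,0.065,0],[0,0,0.065,0]])

```text
t: 24.55
tcp_pos: [0.6335, 0.0503, 0.2606]
orientation: [-2.124, -2.314, 0.004]
contact_force: [-0.7, 0.0, -3.2]
width: 0.0533
grip_force: 64.9
```

```bash
python3 - <<'E'
from h import *
k=led(-.001,.067); g,y,s=pose();print(toled(g),s['width'],s['grip_force'])
chain([(k[0],k[1],.1785,95.35)])
E
```

```text
[-0.00215979  0.06921504] 0.05332962278267029 64.86592411994934
now grasp [0.6334 0.0502 0.2067] yaw 94.9 q [ 0.18  0.81 -0.63  1.56  0.55  0.95 -0.54] t 24.6
[-0.0022, 0.0012, 0.0282, -0.0013] rows 0.5
```

Request:
move_arm(increments=[[-0.002,0.001,0.015,-0.001],[-0.002,0.001,0.025,-0.001],[-0.002,0.001,0.029,-0.001],[-0.002,0.001,0.0295,-0.001],[-0.002,0.001,0.0295,-0.001]])

```text
t: 25.18
tcp_pos: [0.6353, 0.0493, 0.2325]
orientation: [2.116, 2.321, -0.001]
contact_force: [-3.3, -1.8, 3.5]
width: 0.0529
grip_force: 65.6
```

Request:
move_arm(increments=[[0,0,0,0],[0,0,0,0],[0,0,0,0],[0,0,-0.03,0],[0,0,-0.08,0]], claw=68)

```text
t: 25.8
tcp_pos: [0.6347, 0.0491, 0.311]
orientation: [-2.115, -2.32, 0.005]
contact_force: [0.4, 0.1, 0.5]
width: 0.0679
grip_force: 0.0
```

```bash
python3 - <<'E'
from h import *
chain([(.45,.215,.25,95.35)])
E
```

```text
now grasp [0.6345 0.049  0.2571] yaw 95.3 q [ 0.19  0.76 -0.66  1.5   0.51  1.06 -0.49] t 25.8
[0.1823, -0.1684, 0.0071, -0.0001] rows 4.0
```

Request:
move_arm(increments=[[0.182,-0.168,0.007,0],[0.182,-0.168,0.007,0],[0.182,-0.168,0.007,0],[0.182,-0.168,0.007,0],[0.182,-0.168,0.007,0]], claw=72)

```text
t: 26.42
tcp_pos: [0.4477, 0.2195, 0.3057]
orientation: [-2.103, -2.331, -0.002]
contact_force: [1.0, 0.9, 0.0]
width: 0.0718
grip_force: 0.0
```

```bash
python3 - <<'E'
from h import *
for i in range(4): cam('wrist')
p,d,X=wrist('w4'); c=np.array([.45,.215])
near=np.hypot(X[...,0]-c[0],X[...,1]-c[1])<.075
m=(d>0)&near&(X[...,2]>.042)&(X[...,2]<.075)
P=X[m]; b=P[P[:,2]>.050]; 
print('body top',cv2.minAreaRect(b[:,:2].astype(np.float32)),len(b),'all',cv2.minAreaRect(P[:,:2].astype(np.float32)), P[:,2].max())
l=P[P[:,2]<.05]; print('lid',l.mean(0),len(l))
chain([])
E
```

```text
body top ((0.4490901529788971, 0.2175857275724411), (0.08589539676904678, 0.05497823283076286), 69.16482543945312) 4681 all ((0.4481219947338104, 0.21574722230434418), (0.09013152867555618, 0.055344462394714355), 69.0255126953125) 0.05710827141858285
lid [0.43882375 0.19527504 0.04729348] 634
now grasp [0.4527 0.214  0.2508] yaw 95.1 q [-0.12  0.59 -0.66  1.92  0.5   0.8  -0.96] t 26.7
```

View pics/w4.png

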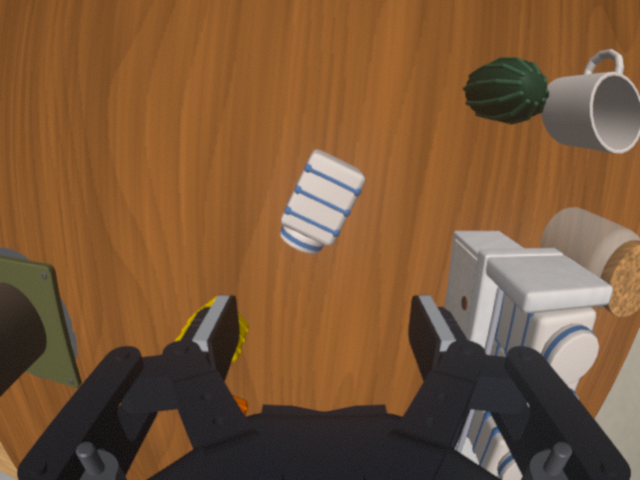

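The fallen can is at (322,200) with its lid at the lower left (302,238), clear of everything. Its lid end lies close to the inner reach limit, so I'll carry it outwards first. Then I'll pinch just the rim of the lid so the can swings upright.

```bash
python3 - <<'E'
from h import *
chain([(.4499,.2204,.15,69),(.4499,.2204,.031,69),(.4499,.2204,.08,69),(.46,.31,.08,69),(.46,.31,.031,69)])
E
```

```text
now grasp [0.4527 0.214  0.2508] yaw 95.1 q [-0.12  0.59 -0.66  1.92  0.5   0.8  -0.96] t 26.7
[0.0067, -0.0022, 0.1008, 0.0725] rows 2.4
[0.0, 0.0, 0.119, 0.0] rows 1.9
[0.0, 0.0, -0.049, 0.0] rows 0.8
[0.0873, -0.0227, -0.0, 0.0] rows 1.4
[0.0, 0.0, 0.049, 0.0] rows 0.8
```

Request:
move_arm(increments=[[0.006,-0.002,0.03,0.025],[0.006,-0.002,0.06,0.05],[0.006,-0.002,0.1,0.072],[0.006,-0.002,0.1,0.072],[0.006,-0.002,0.1,0.072]])

```text
t: 27.3
tcp_pos: [0.4498, 0.221, 0.2057]
orientation: [2.582, 1.789, 0.002]
contact_force: [0.2, 0.4, -0.1]
width: 0.072
grip_force: 0.0
```

Request:
move_arm(increments=[[0,0,0.04,0],[0,0,0.08,0],[0,0,0.118,0],[0,0,0.118,0],[0,0,0.118,0]])

```text
t: 27.92
tcp_pos: [0.4499, 0.2215, 0.0885]
orientation: [-2.583, -1.788, -0.004]
contact_force: [0.3, 0.0, 0.4]
width: 0.0719
grip_force: 0.0
```

Request:
move_arm(increments=[[0,0,0,0],[0,0,0,0],[0,0,0,0],[0,0,0,0],[0,0,0,0]], claw=52.5)

```text
t: 28.55
tcp_pos: [0.45, 0.2213, 0.0888]
orientation: [2.584, 1.787, 0.006]
contact_force: [-1.3, -0.6, 7.6]
width: 0.0535
grip_force: 51.4
```

```bash
python3 - <<'E'
from h import *
chain([]); print(r.get_state()['grip_force'],r.get_state()['width'])
E
```

```text
now grasp [0.4502 0.2214 0.0349] yaw 69.3 q [-0.44  0.92 -0.17  2.07  0.71  0.21 -1.61] t 28.6
51.44434690475464 0.05346444653526405
```

Request:
move_arm(increments=[[0,0,-0.02,0],[0,0,-0.05,0],[0.03,-0.008,-0.05,0],[0.06,-0.015,-0.05,0],[0.087,-0.023,-0.05,0]])

```text
t: 29.18
tcp_pos: [0.4585, 0.3113, 0.1381]
orientation: [-2.584, -1.787, -0.002]
contact_force: [0.5, 0.1, -3.5]
width: 0.0533
grip_force: 52.2
```

Request:
move_arm(increments=[[0,0,0,0],[0,0,0.02,0],[0,0,0.04,0],[0,0,0.05,0],[0,0,0.05,0]])

```text
t: 29.8
tcp_pos: [0.4579, 0.3092, 0.0881]
orientation: [2.582, 1.786, -0.001]
contact_force: [-1.3, -1.7, 4.9]
width: 0.0535
grip_force: 54.4
```

Request:
move_arm(increments=[[0,0,0,0],[0,0,0,0],[0,0,0,0],[0,0,-0.05,0],[0,0,-0.08,0]], claw=72)

```text
t: 30.42
tcp_pos: [0.4582, 0.3108, 0.1684]
orientation: [-2.583, -1.788, -0.002]
contact_force: [0.9, -0.3, -0.9]
width: 0.0719
grip_force: 0.0
```

```bash
cat >> h.py <<'E'
def fallen(c):
    for i in range(4): cam('wrist')
    p,d,X=wrist(); m=(d>0)&(np.hypot(X[...,0]-c[0],X[...,1]-c[1])<.075)&(X[...,2]>.042)&(X[...,2]<.075)
    P=X[m]; q=cv2.minAreaRect(P[:,:2].astype(np.float32)); l=P[(P[:,2]<.05)].mean(0); print(q,'lid side',l[:2]-q[0]); return q
E
python3 - <<'E'
from h import *
q=fallen((.46,.31)); chain([])
E
```

```text
((0.45581790804862976, 0.3035596013069153), (0.09015729278326035, 0.05456702038645744), 69.54561614990234) lid side [-0.00298906 -0.00805031]
now grasp [0.4578 0.31   0.1124] yaw 69.4 q [-0.45  0.82 -0.38  1.89  0.56  0.54 -1.57] t 30.7
```

```bash
python3 - <<'E'
from h import *
chain([(.4376,.2549,.112,69.5),(.4376,.2549,.031,69.5)])
E
```

```text
now grasp [0.4578 0.31   0.1124] yaw 69.4 q [-0.45  0.82 -0.38  1.89  0.56  0.54 -1.57] t 30.7
[-0.0587, 0.0005, 0.0004, -0.0004] rows 0.9
[0.0, 0.0, 0.081, -0.0] rows 1.3
```

Request:
move_arm(increments=[[-0.03,0,0,0],[-0.0585,0,0,0],[-0.0585,0,0,0],[-0.0585,0,0.04,0],[-0.0585,0,0.08,0]], claw=60)

```text
t: 31.3
tcp_pos: [0.4379, 0.2569, 0.0855]
orientation: [-2.582, -1.788, -0.003]
contact_force: [-0.6, 0.4, -0.1]
width: 0.0598
grip_force: 0.0
```

Request:
move_arm(increments=[[0,0,0,0],[0,0,0,0],[0,0,0,0],[0,0,0,0],[0,0,0,0]])

```text
t: 31.92
tcp_pos: [0.4377, 0.2558, 0.0875]
orientation: [2.584, 1.787, 0.002]
contact_force: [0.0, 0.1, 0.2]
width: 0.0601
grip_force: 0.0
```

```bash
python3 - <<'E'
from h import *
chain([(.4376,.2549,.031,69.5)])
E
```

```text
now grasp [0.4378 0.2558 0.0336] yaw 69.3 q [-0.51  0.92 -0.19  2.05  0.71  0.23 -1.68] t 31.9
[-0.0009, 0.0001, 0.0026, -0.0004] rows 0.0
```

Request:
move_arm(increments=[[-0.001,0,0.002,0],[-0.001,0,0.002,0],[-0.001,0,0.002,0],[-0.001,0,0.002,0],[-0.001,0,0.002,0]], claw=43)

```text
t: 32.55
tcp_pos: [0.4373, 0.2548, 0.0852]
orientation: [2.583, 1.788, 0.001]
contact_force: [-0.4, -0.6, 6.0]
width: 0.0431
grip_force: 9.7
```

```bash
python3 - <<'E'
from h import *
s=r.get_state(); chain([]); print(s['grip_force'],s['width'],s['contact_force'])
# arc: contact point s=87.5,z=27 about the bottom edge
for dz in (0,):
  R0=np.hypot(87.5,27)
  for k in range(0,91,9):
    a=np.arctan2(27,87.5)+np.radians(k); print(k,round((87.5-R0*np.cos(a))/1000,4),round(-(R0*np.sin(a)-27)/1000,4))
E
```

```text
now grasp [0.4373 0.2548 0.0313] yaw 69.4 q [-0.51  0.92 -0.18  2.05  0.71  0.22 -1.68] t 32.5
9.676584005355835 0.04306521425053911 [-0.40639644 -0.64445434  6.03465938]
0 0.0 -0.0
9 0.0053 -0.0134
18 0.0126 -0.0257
27 0.0218 -0.0368
36 0.0326 -0.0463
45 0.0447 -0.054
54 0.0579 -0.0597
63 0.0718 -0.0632
72 0.0861 -0.0646
81 0.1005 -0.0636
90 0.1145 -0.0605
```

Request:
move_arm(increments=[[0.005,0,-0.013,0],[0.013,0,-0.026,0],[0.022,0,-0.037,0],[0.033,0,-0.046,0],[0.045,0,-0.054,0]])

```text
t: 33.17
tcp_pos: [0.4524, 0.2959, 0.1387]
orientation: [2.583, 1.786, -0.005]
contact_force: [0.7, -0.4, -1.4]
width: 0.0434
grip_force: 12.2
```

```bash
python3 - <<'E'
from h import *
s=r.get_state(); chain([]); print(s['grip_force'],s['width'],s['contact_force'])
p,d=cam('side'); save('s5',cv2.resize(p[200:440,180:500],(640,480)))
E
```

```text
now grasp [0.4523 0.2957 0.0848] yaw 69.3 q [-0.46  0.86 -0.34  1.94  0.61  0.46 -1.62] t 33.2
12.2374427318573 0.04338562479948228 [ 0.73855828 -0.38168997 -1.39174744]
```

View pics/s5.png

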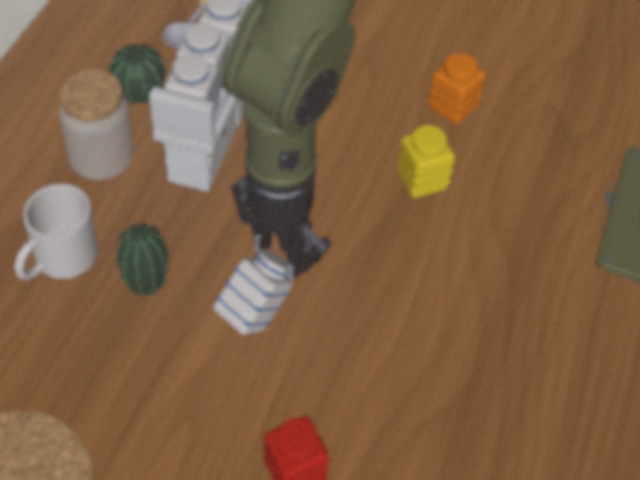

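The canister is tilting as intended: lid in the fingers at (275,262), bottom edge on the table at (245,325).

Request:
move_arm(increments=[[0.013,0,-0.006,0],[0.027,0,-0.009,0],[0.041,0,-0.01,0],[0.056,0,-0.009,0],[0.069,0,-0.006,0]])

```text
t: 33.85
tcp_pos: [0.4777, 0.363, 0.1449]
orientation: [-2.582, -1.788, -0.002]
contact_force: [0.8, 0.3, 3.4]
width: 0.043
grip_force: 18.8
```

Request:
move_arm(increments=[[0,0,0,0],[0,0,0,0],[0,0,0,0],[0,0,0,0],[0,0,0,0]])

```text
t: 34.48
tcp_pos: [0.4775, 0.3623, 0.1453]
orientation: [-2.582, -1.787, -0.003]
contact_force: [0.9, 3.7, 5.5]
width: 0.0434
grip_force: 19.5
```

```bash
python3 - <<'E'
from h import *
s=r.get_state(); chain([]); print(s['grip_force'],s['width'],s['contact_force'])
p,d=cam('side'); X=cloud('side',d); save('s6',cv2.resize(p[200:440,180:500],(640,480)))
E
```

```text
now grasp [0.4776 0.3625 0.0914] yaw 69.4 q [-0.51  0.9  -0.39  1.76  0.56  0.6  -1.59] t 34.5
19.51324616326019 0.04341768958664951 [0.89167352 3.73933248 5.47812194]
```

View pics/s6.png

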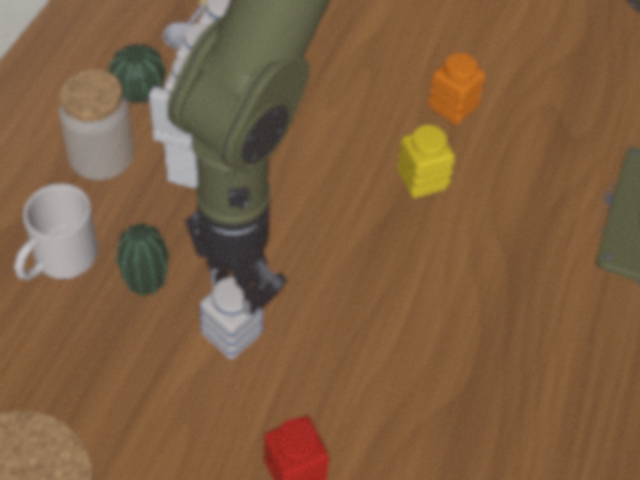

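The canister stands upright at (232,320). Release it and rise.

Request:
move_arm(increments=[[0,0,0,0],[0,0,0,0],[0,0,-0.005,0],[0,0,-0.05,0],[0,0,-0.11,0]], claw=60)

```text
t: 35.15
tcp_pos: [0.4765, 0.3605, 0.2548]
orientation: [2.583, 1.788, -0.007]
contact_force: [1.5, 0.2, 0.1]
width: 0.0597
grip_force: 0.0
```

Request:
move_arm(increments=[[0,0,-0.05,0],[0,0,-0.05,0],[0,0,-0.05,0],[0,0,-0.05,0],[0,0,-0.05,0]], claw=72)

```text
t: 35.78
tcp_pos: [0.4768, 0.3611, 0.3036]
orientation: [2.583, 1.788, -0.004]
contact_force: [-0.4, -0.2, 0.6]
width: 0.0721
grip_force: 0.0
```

```bash
python3 - <<'E'
from h import *
can((.482,.37)); c,a=can((.482,.37))
chain([(c[0],c[1],.15,a),(c[0],c[1],.057,a)])
E
```

```text
can [0.4808 0.3712] [0.0547 0.0547] yaw 69.3 lid [0.48086877 0.37146032] 1708
can [0.4809 0.3718] [0.0541 0.054 ] yaw 69.6 lid [0.48092437 0.3715858 ] 1705
now grasp [0.4769 0.3613 0.2501] yaw 69.4 q [-0.43  0.69 -0.52  1.64  0.41  0.93 -1.46] t 35.9
[0.0112, 0.0001, 0.1001, -0.0005] rows 1.6
[0.0, 0.0, 0.093, -0.0] rows 1.5
```

Request:
move_arm(increments=[[0.011,0,0.04,0],[0.011,0,0.08,0],[0.011,0,0.13,0],[0.011,0,0.17,0],[0.011,0,0.193,0]])

```text
t: 36.5
tcp_pos: [0.4802, 0.3711, 0.1092]
orientation: [2.583, 1.788, -0.005]
contact_force: [0.1, -0.2, -0.1]
width: 0.0719
grip_force: 0.0
```

Request:
move_arm(increments=[[0,0,0,0],[0,0,0,0],[0,0,0,0],[0,0,0,0],[0,0,0,0]])

```text
t: 37.12
tcp_pos: [0.4813, 0.3719, 0.1124]
orientation: [2.583, 1.788, 0.001]
contact_force: [0.5, 0.7, -0.3]
width: 0.0721
grip_force: 0.0
```

Request:
move_arm(increments=[[0,0,0,0],[0,0,0,0],[0,0,0,0],[0,0,0,0],[0,0,0,0]], claw=45)

```text
t: 37.75
tcp_pos: [0.4811, 0.372, 0.1122]
orientation: [-2.583, -1.788, -0.001]
contact_force: [-0.4, -1.1, 6.1]
width: 0.0532
grip_force: 64.1
```

```bash
python3 - <<'E'
from h import *
g,y,s=pose();print(s['width'],s['grip_force'])
d=(np.array([.4809,.3718])-g[:2])@np.array([np.cos(np.radians(y)),np.sin(np.radians(y))]);print('can ahead in tool x',d)
k=led(-.001,.012-d)
chain([(g[0],g[1],.28,75),(.555,.19,.28,90),(k[0],k[1],.28,95.35),(k[0],k[1],.21,95.35)])
E
```

```text
0.05321249538886455 64.09883379936218
can ahead in tool x -0.00030674802407738155
now grasp [0.4811 0.3721 0.0583] yaw 69.4 q [-0.53  0.95 -0.37  1.74  0.58  0.56 -1.62] t 37.8
[0.0, 0.0, -0.2217, -0.0156] rows 3.5
[-0.1567, 0.1185, -0.0, -0.0417] rows 3.1
[-0.1963, 0.0849, -0.0, -0.0149] rows 3.4
[0.0, 0.0, 0.07, -0.0] rows 1.1
```

Request:
move_arm(increments=[[0,0,-0.03,0],[0,0,-0.08,-0.006],[0,0,-0.13,-0.012],[0,0,-0.18,-0.016],[0,0,-0.222,-0.016]])

```text
t: 38.38
tcp_pos: [0.481, 0.3712, 0.3349]
orientation: [2.49, 1.915, -0.001]
contact_force: [1.1, -0.2, -3.4]
width: 0.0533
grip_force: 64.1
```

Request:
move_arm(increments=[[-0.03,0.023,0,-0.008],[-0.068,0.051,0,-0.017],[-0.105,0.079,0,-0.028],[-0.138,0.104,0,-0.042],[-0.157,0.118,0,-0.042]])

```text
t: 39.0
tcp_pos: [0.5555, 0.1859, 0.3324]
orientation: [2.22, 2.222, -0.006]
contact_force: [-0.4, 0.9, -3.0]
width: 0.0533
grip_force: 64.4
```

Request:
move_arm(increments=[[-0.04,0.017,0,-0.003],[-0.09,0.039,0,-0.006],[-0.14,0.06,0,-0.01],[-0.18,0.078,0,-0.015],[-0.196,0.085,0,-0.015]])

```text
t: 39.62
tcp_pos: [0.641, -0.0105, 0.3321]
orientation: [2.116, 2.322, -0.006]
contact_force: [-0.6, 0.3, -3.2]
width: 0.0534
grip_force: 64.4
```

Request:
move_arm(increments=[[0,0,0,0],[0,0,0.02,0],[0,0,0.05,0],[0,0,0.07,0],[0,0,0.07,0]])

```text
t: 40.25
tcp_pos: [0.6389, -0.0034, 0.2624]
orientation: [-2.102, -2.329, 0.004]
contact_force: [0.6, 0.3, -2.6]
width: 0.0532
grip_force: 64.2
```

```bash
python3 - <<'E'
from h import *
k=led(-.001,.012); g,y,s=pose();print(toled(g),s['width'],s['grip_force'])
chain([(k[0],k[1],.1783,95.35)])
E
```

```text
[-0.00188738  0.01536508] 0.053237693047905064 64.21642184257507
now grasp [ 0.6387 -0.0034  0.2085] yaw 95.9 q [ 0.27  0.82 -0.66  1.54  0.57  0.98 -0.45] t 40.2
[-0.0034, 0.0009, 0.0302, 0.0014] rows 0.5
```

Request:
move_arm(increments=[[-0.003,0.001,0.01,0.001],[-0.003,0.001,0.015,0.001],[-0.003,0.001,0.025,0.001],[-0.003,0.001,0.0305,0.001],[-0.003,0.001,0.0315,0.001]])

```text
t: 40.88
tcp_pos: [0.642, -0.0086, 0.2323]
orientation: [-2.116, -2.322, 0.0]
contact_force: [-1.5, -0.3, 2.1]
width: 0.0528
grip_force: 64.7
```

Request:
move_arm(increments=[[0,0,0,0],[0,0,0,0],[0,0,0,0],[0,0,-0.03,0],[0,0,-0.08,0]], claw=68)

```text
t: 41.5
tcp_pos: [0.6411, -0.0092, 0.3117]
orientation: [-2.115, -2.32, 0.005]
contact_force: [1.0, 0.4, -0.2]
width: 0.0683
grip_force: 0.0
```

```bash
python3 - <<'E'
from h import *
k=led(0,-.142); g,y,s=pose()
chain([(k[0]-.0,k[1],.31,150)])
E
```

```text
now grasp [ 0.6409 -0.0092  0.2578] yaw 95.3 q [ 0.29  0.77 -0.68  1.49  0.52  1.07 -0.41] t 41.5
[-0.1514, 0.0003, -0.0522, -0.1519] rows 5.1
```

Request:
move_arm(increments=[[-0.03,0,-0.052,-0.029],[-0.09,0,-0.052,-0.058],[-0.151,0,-0.052,-0.087],[-0.151,0,-0.052,-0.116],[-0.151,0,-0.052,-0.145]], claw=34)

```text
t: 42.12
tcp_pos: [0.6558, -0.1604, 0.3643]
orientation: [0.874, 3.018, 0.0]
contact_force: [0.4, 0.2, 0.3]
width: 0.0339
grip_force: 0.0
```

Request:
move_arm(increments=[[0,0,0,-0.029],[0,0,0,-0.058],[0,0,0,-0.087],[0,0,0,-0.105],[0,0,0,-0.105]])

```text
t: 42.75
tcp_pos: [0.6559, -0.1592, 0.3644]
orientation: [-0.143, 3.138, 0.0]
contact_force: [0.2, 0.3, -0.1]
width: 0.0341
grip_force: 0.0
```

```bash
python3 - <<'E'
from h import *
for i in range(3): cam('wrist')
a=knob(-.142);print(a)
k=led(*a[2][0]); chain([(k[0],k[1],.2,185.4),(k[0],k[1],.183,185.4)])
p,d=cam('scene'); X=cloud('scene',d); save('s7',cv2.resize(p[150:390,170:490],(640,480)))
L=toled(X); m=(d>0)&(X[...,2]>.201)&(X[...,2]<.218)&(abs(L[...,0])<.03)&(L[...,1]>-.02)
n,lab,st,ce=cv2.connectedComponentsWithStats(m.astype(np.uint8))
for i in range(1,n):
    q=L[lab==i]
    if len(q)>15: print(len(q),((q.min(0)+q.max(0))/2).round(4),X[lab==i][:,2].mean().round(4))
E
```

```text
(np.int64(1089), array([-0.00129054, -0.14219643]), ((-0.0015423372387886047, -0.14207637310028076), (0.013715134002268314, 0.04835411533713341), 89.60845184326172))
now grasp [ 0.6559 -0.1591  0.3106] yaw -174.8 q [ 0.63  0.88 -1.08  1.29  0.76  1.39  1.26] t 43.0
[0.0023, -0.0008, 0.1106, -0.0005] rows 1.8
[0.0, 0.0, 0.017, -0.0] rows 0.3
238 [0.0008 0.1841] 0.2096
250 [0.0065 0.1298] 0.2097
253 [-0.0001  0.0676] 0.21
272 [0.001  0.0073] 0.2099
```

View pics/s7.png

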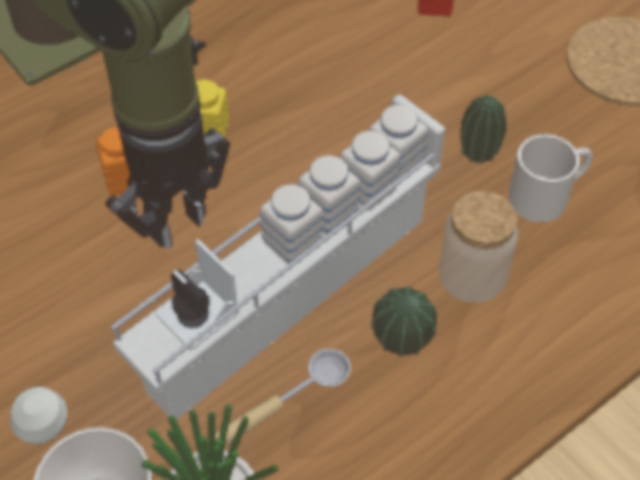

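All four canisters stand in the row between the rails, lids at (293,200), (330,170), (370,148) and (402,125). The stop is free at (215,275). Regrip the knob.

Request:
move_arm(increments=[[0.002,-0.001,0.04,0],[0.002,-0.001,0.08,0],[0.002,-0.001,0.11,0],[0.002,-0.001,0.127,0],[0.002,-0.001,0.127,0]], claw=28)

```text
t: 43.62
tcp_pos: [0.6541, -0.1602, 0.2372]
orientation: [0.144, -3.138, -0.0]
contact_force: [1.0, -0.2, 0.4]
width: 0.0281
grip_force: 0.0
```

Request:
move_arm(increments=[[0,0,0,0],[0,0,0,0],[0,0,0,0],[0,0,0,0],[0,0,0,0]], claw=5)

```text
t: 44.25
tcp_pos: [0.6546, -0.1601, 0.2387]
orientation: [-0.144, 3.136, -0.0]
contact_force: [0.4, 0.4, 5.9]
width: 0.013
grip_force: 60.5
```

```bash
python3 - <<'E'
from h import *
g,y,s=pose();print(toled(g),s['width'],s['grip_force'],s['contact_force'])
k=led(toled(g)[0],-.064); chain([(k[0],k[1],g[2],185.4)])
E
```

```text
[-0.00057672 -0.14218025] 0.013034389117125232 60.50312519073486 [0.43874948 0.40561749 5.88032022]
now grasp [ 0.6547 -0.1601  0.1848] yaw -174.7 q [ 0.63  1.01 -1.01  1.44  0.89  1.18  1.16] t 44.2
[0.0001, 0.0782, -0.0, -0.0004] rows 1.3
```

Slide to near contact, then push slowly.

Request:
move_arm(increments=[[0,0.015,0,0],[0,0.035,0,0],[0,0.055,0,0],[0,0.07,0,0],[0,0.078,0,0]])

```text
t: 44.88
tcp_pos: [0.6473, -0.0821, 0.2387]
orientation: [-0.146, 3.136, -0.001]
contact_force: [-0.6, -1.8, 7.7]
width: 0.0131
grip_force: 60.9
```

Request:
move_arm(increments=[[0,0.003,0,0],[0,0.006,0,0],[0,0.009,0,0],[0,0.012,0,0],[0,0.012,0,0]])

```text
t: 45.5
tcp_pos: [0.6463, -0.0714, 0.2387]
orientation: [-0.144, 3.136, -0.003]
contact_force: [-0.4, -2.0, 6.9]
width: 0.0128
grip_force: 60.9
```

```bash
python3 - <<'E'
from h import *
g,y,s=pose();print(toled(g),s['contact_force']); chain([])
E
```

```text
[-0.0005233  -0.05322138] [-0.37855672 -1.95247778  6.85412178]
now grasp [ 0.6464 -0.0715  0.1848] yaw -174.8 q [ 0.52  0.98 -1.01  1.52  0.88  1.14  0.99] t 45.5
```

Request:
move_arm(increments=[[0,0.002,0,0],[0,0.004,0,0],[0,0.005,0,0],[0,0.006,0,0],[0,0.006,0,0]])

```text
t: 46.12
tcp_pos: [0.6459, -0.0672, 0.2387]
orientation: [-0.141, 3.136, -0.007]
contact_force: [-0.2, -6.3, 7.8]
width: 0.0132
grip_force: 61.1
```

```bash
python3 - <<'E'
from h import *
g,y,s=pose();print(toled(g),s['contact_force'])
for n in('side','scene'):
    p,d=cam(n); X=cloud(n,d)
    L=toled(X); m=(d>0)&(X[...,2]>.201)&(X[...,2]<.218)&(abs(L[...,0])<.03)&(L[...,1]>0.0)
    k,lab,st,ce=cv2.connectedComponentsWithStats(m.astype(np.uint8))
    for i in range(1,k):
        q=L[lab==i]
        if len(q)>15: print(n,len(q),((q.min(0)+q.max(0))/2).round(4),X[lab==i][:,2].mean().round(4))
E
```

```text
[-0.00054209 -0.04915218] [-0.21447876 -6.29033591  7.84465717]
side 368 [0.0002 0.0493] 0.2077
side 204 [0.0058 0.1341] 0.2077
side 219 [0.0006 0.1882] 0.2077
scene 234 [0.0012 0.184 ] 0.21
scene 250 [0.0068 0.1308] 0.2098
scene 257 [0.0001 0.0712] 0.2101
scene 175 [0.0044 0.0204] 0.2101
```

Request:
move_arm(increments=[[0,0.001,0,0],[0,0.002,0,0],[0,0.003,0,0],[0,0.004,0,0],[0,0.004,0,0]])

```text
t: 46.85
tcp_pos: [0.6456, -0.0632, 0.2387]
orientation: [-0.141, 3.136, -0.007]
contact_force: [-1.8, -5.1, 7.7]
width: 0.0134
grip_force: 61.1
```

```bash
python3 - <<'E'
from h import *
g,y,s=pose();print(toled(g),s['contact_force'],s['t'])
E
```

```text
[-0.00052748 -0.04514574] [-1.8085884  -5.08244176  7.65622398] 46.85
```

Request:
move_arm(increments=[[0,0,0,0.025],[0,0,0,0.05],[0,0,0,0.075],[0,0,0,0.1],[0,0,0,0.12]])

```text
t: 47.48
tcp_pos: [0.6456, -0.063, 0.2387]
orientation: [1.028, 2.965, -0.005]
contact_force: [0.3, -4.4, 8.2]
width: 0.0132
grip_force: 61.0
```

Request:
move_arm(increments=[[0,0,0,0.025],[0,0,0,0.05],[0,0,0,0.075],[0,0,0,0.1],[0,0,0,0.109]])

```text
t: 48.1
tcp_pos: [0.6455, -0.0629, 0.2388]
orientation: [1.957, 2.451, -0.003]
contact_force: [-0.3, -4.6, 8.6]
width: 0.0129
grip_force: 63.8
```

Request:
move_arm(increments=[[0,0,0,0],[0,0,0,0],[0,0,0,0],[0,0,0,0],[0,0,0,0]])

```text
t: 48.72
tcp_pos: [0.6455, -0.0629, 0.2388]
orientation: [1.953, 2.454, -0.003]
contact_force: [0.3, -4.8, 7.9]
width: 0.0131
grip_force: 62.5
```

```bash
python3 - <<'E'
from h import *
g,y,s=pose();print(toled(g),y,'ledge rel',95.35+90-y,s['contact_force'],s['torque'],s['t'])
E
```

```text
[-0.00048568 -0.04482673] 102.97173915298484 ledge rel 82.37826084701516 [ 0.27382656 -4.81083988  7.87626427] [-1.01198191  0.06633942  1.0463706 ] 48.725
```

Request:
move_arm(increments=[[0,0,0,0],[0,0,0,0],[0,0,0,0],[0,0,-0.04,0],[0,0,-0.1,0]], claw=34)

```text
t: 49.35
tcp_pos: [0.6438, -0.061, 0.3363]
orientation: [-1.956, -2.453, 0.005]
contact_force: [1.3, -0.3, 1.4]
width: 0.0339
grip_force: 0.0
```

Request:
move_arm(increments=[[-0.06,0,-0.03,0],[-0.1,0,-0.03,0],[-0.1,0,-0.03,0],[-0.1,0,-0.03,0],[-0.1,0,-0.03,0]])

```text
t: 49.98
tcp_pos: [0.6669, -0.1562, 0.3672]
orientation: [-1.955, -2.458, -0.001]
contact_force: [-0.2, -0.6, -0.2]
width: 0.0336
grip_force: 0.0
```

```bash
python3 - <<'E'
from h import *
for i in range(3): cam('wrist')
print(knob(-.045))
p,d,X=wrist('w8'); L=toled(X); m=(d>0)&(X[...,2]>.201)&(X[...,2]<.218)&(abs(L[...,0])<.03)&(L[...,1]>-.0)
k,lab,st,ce=cv2.connectedComponentsWithStats(m.astype(np.uint8))
for i in range(1,k):
    q=L[lab==i]
    if len(q)>30: print(len(q),((q.min(0)+q.max(0))/2).round(4),X[lab==i][:,2].mean().round(4))
p,d=cam('scene'); save('s8',p); chain([])
E
```

```text
(np.int64(1253), array([ 0.00016176, -0.04770168]), ((-0.0004267394542694092, -0.044716618955135345), (0.01441999152302742, 0.04757646843791008), 10.075039863586426))
1210 [0.0021 0.0112] 0.2089
now grasp [ 0.667  -0.1577  0.3135] yaw 102.9 q [ 0.5   0.8  -0.75  1.26  0.53  1.28 -0.01] t 50.3
```

View pics/w8.png

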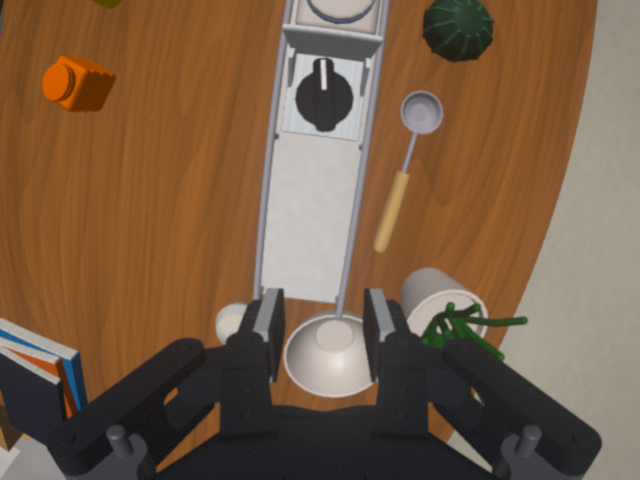

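View pics/s8.png

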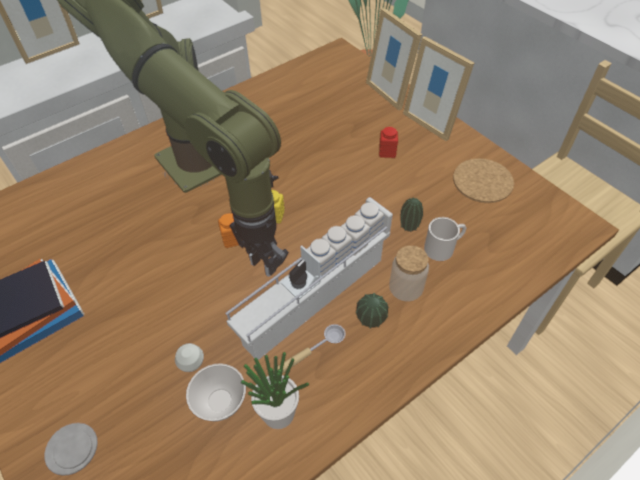

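The knob is at about 80°, fully tight, with the stop right up against the last can. The four lids run evenly from (320,248) to (371,211), and the other things are undisturbed. Handing in.

```bash
python3 -c "
from h import *
print(workorder.finish_job())"
```

```text
the job is handed in; nothing more can be done
None
```

The job is handed in: all four canisters found on the table stand upright in a row on the ledge, with the stop slid up to the last one and its knob locked at about 80°. No verdict came back.

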